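# Change the bench over from slides to capillaries

## Task

The slide box and the capillary case have to change over. First move the slide box from between the tube rack and the tall bottle into the empty compartment of the sloping stand, lying flat on the slope with its long side running straight up the slope and its lower end down at the lip; then take the long capillary case off the stand and lay it flat on the table midway between the tube rack and the tall bottle, level with the rack's middle and parallel to it. Set both down gently rather than dropping them, let go, and leave everything else where it stands.

Things in the scene. Friction and masses are not known exactly. Their poses are not given: they have to be found in the camera images.
- slide_box: green flat lidded box, 38 (x) x 84 (y, long) x 22 (z) mm, 80 g; origin at the centre of its underside, z up through the lid. Loose; starts flat on the table roughly between the tube rack and the tall bottle, often crooked. Grasp it across its 38 mm width.
- capillary_case: flat case of glass capillaries, the longer and flatter of the two boxes, 48 (x) x 110 (y, long) x 19 (z) mm, 90 g; origin at the centre of its underside, z out through the lid, y up the slope at the start. Loose; starts on the sloping stand in either compartment, long side up the slope, lower end a few mm from the lip. Grasp it across its 48 mm width.
- stand: fixed sheet-metal stand, 222 wide (y) x 122 (x) x 90 high; origin under its centre; lip side is -x, facing the robot's left and half towards it. Its flat face rises at 30 degrees towards +x, 132 mm long up the slope, from 24 mm above the table. A 12 mm high lip at the foot; ribs 4 thick, 8 high at both sides and the middle make two compartments 105 mm wide.
- bay_far (a point): the stand's +y compartment (the farther from the robot): the point on the sloping face at the inside of the lip, in the middle of the compartment's width; x runs up the slope, y across it (the stand's y), z square out of the face (30 degrees from vertical, leaning to the lip side).
- bay_near (a point): the same point and axes for the stand's -y compartment (the nearer to the robot), 110 mm from the other.
- tube_rack: grey rack of capped sample tubes, 54 (x) x 126 (y, long) x 61 (z) mm, 350 g, loose; origin at the centre of its underside. Its long side points away from the robot, more or less. It stands left or right of the tall bottle, 200 mm from it centre to centre, the bottle lying straight out from the middle of the rack's long side.
- tall_bottle: the taller of the two screw-capped bottles, white cap, 44 mm in diameter, 95 high, 250 g, loose; origin at the centre of its underside. Not to be moved.
- small_bottle: bystander: bottle, 34 mm in diameter, 67 high, loose; origin at the centre of its underside.
- objective_can: bystander: round screw-top can, 47 mm in diameter, 62 high, loose; origin at the centre of its underside.
- timer: bystander: flat timer with buttons, 58 x 62 x 17 mm, loose; origin at the centre of its underside.
- probe_meter: bystander: grey hand-held thermometer, 100 (x) x 42 x 24 mm, loose; origin at the centre of its underside.
Not all that is in view belongs to the job. What is shaped like the slide_box but purple is not meant.

How it is judged:
By the outcome, as a careful person would: the job done as asked, in the order asked, and still so for the second after the job is handed in, with the robot touching nothing.
It also fails if it takes over 69 s, if anything falls off the work surface, if the arm or the gripper's body presses on something with over 40 N, if the wrist force passes 120 N, or if a joint passes its speed limit or range.

## Robot

A 6-joint arm with a two-finger parallel gripper is mounted at the origin on a cart in front of the work surface, level with it; the furniture and walls round the work are solid. World frame = base frame: x ahead of the robot, y to its left, z up, the work surface at z = 0. Lengths are in m, angles in degrees, forces in N, time in s.
With the tool pointing down it reaches from about 0.35 to 0.875 m from the base axis. Payload 4.2 kg.
Tool frame: the origin (TCP) lies midway between the tips of the shut fingers; the grasp point (between the pads) lies 19 mm behind it (r.pinch_z is the distance from the TCP to the grasp point, in m); z points along the fingers, y is the line along which they close (so a half turn about z gives the same grasp; the last joint's range is limited). The gripper opens to 87 mm and grips with 3 to 60 N. Pads are 19 mm wide; open, the fingers measure 117 mm over their backs; the gripper's body (75 mm by 190 mm) begins 51 mm behind the grasp point.
Start: joints at [90.046, 22.042, 0.453, 0, -68.411, -14.817], TCP at [0.159, 0.604, 0.223] pointing down, gripper open.
Joint ranges: [-179.83, 179.83], [-69.29, 118.12], [-61.27, 80.66], [-181.25, 117.63], [-171.15, -9.14], [-177.46, 177.46]. Speed limits (degrees/s): [159.86, 159.86, 180, 180, 180, 180].

## Interface

Orientations are given as a 3x3 rotation matrix whose columns are the frame's x, y, z axes.
In Python, from station import r, imaging, models gives the robot as it stands. The module is installed in compiled form; this text tells all that it offers.
- The arm moves only by the tool apply_moves, never from a script. Its argument "moves" is a list of rows, each a list of 2 entries, a list of its own where there are three numbers: the shift along the tool's x, y, z in m, then the turn about the tool's z in degrees. A call has 1 to 5 rows; each row shifts and turns the commanded pose from where the row before left it, along the tool's axes as they then stand; what a row does not reach is not made up. A row lasts 1/12 s, in which the tool goes at most 41.7 mm and 7.16 degrees, less where a joint would pass 70% of its speed; a pose out of reach is approached as far as the arm can. A call is refused whole if a number of a shift passes 0.0417 or a number of a turn 7.16, either way. A call with a gripper value outside its range is refused whole. "hand" is the finger opening in m, from 0 to 0.087, set as the call begins (left out, the last holds). The fingers move at their own pace and stop on an object; the grip force is fixed at half the most. Time passes only in rows, so rows that do not move let the fingers close. It gives the time, the measured TCP pose, the force, the opening and the grip force at its end, in the units of the state.
- r.sense(): the state, without advancing time (a new reading comes with each control period).
- imaging.capture(name): name is "side" or "top" or "wrist"; returns a dict with "frame" (480x640x3 uint8, blue, green, red), "intrinsics" (3x3 intrinsics, pixels), "eye" and "orientation" of the camera in the world. Camera axes: x right, y down, z forward; pixel columns grow to the right and rows downward; lengths in m; the calibration is good to about 2 mm. A picture is of the moment at which its call begins. There is no depth.
- r.finish_job(): hands the job in; it is judged then, once.
Trained networks look in a picture, given as the dict that the camera call returned (one of the last four; its "shot" number tells which), for a name from the list of things; names that differ only in an ending like _2 or _b are one class to them, and where a whole thing is asked for, a point or a joint stands for the part that bears it (a point fixed in the world has none). Each returns a list of dicts, best first, with "confidence" (0 to 1); they miss things now and then, are a little off and sometimes report something else, mostly with a low value. They report only what shows in the picture. A call takes as long as a camera call. They do not tell look-alikes from the thing itself.
- models.cut_out(picture, target): "region" (480x640 bool, what is visible of it) and "extent" ([left, top, width, height] as shares, 0 to 1, of the picture: columns of its width, rows of its height, round what is visible of it).
- models.place_of(picture, target): "at" ([column, row] as shares, 0 to 1, of the picture: columns of its width, rows of its height: a listed point, or the origin of a listed thing).
The state is a dict: "time_s": time; "joints": joint angles; "joint_velocities": joint speeds; "effort": joint torques, N m; "tcp_pos": TCP position; "ee_rot": TCP orientation; "wrist_force": force on the tool from outside, world axes, zero at the start; "moment": the same for the moment, N m; "gripper_width": opening from 0.0 (shut) to 1.0 (fully open); "gripper_force": force on a finger pad.
Only numpy, scipy, OpenCV 4.12 (cv2) and the standard library are available. Lean on these libraries where they do the work, as an engineer would, in place of code of your own. Each camera call takes 0.05 s, during which the arm holds its last target. There are 200 camera calls.

## Working session

There is one attempt and no reset: what is moved stays moved. The work goes in short steps, Python scripts to look and compute and a tool call to move; the robot and the scene stay as the last step left them, time stands still between calls to the robot, and variables do not carry over. Pictures are saved under pics/ and viewed, at most 10 in all, crops included, and the job is handed in when it is done.

Besides the shell and the picture viewer there is one more tool, called after "Call:" as name(argument=value, ...), one argument or row to a line, values as JSON. apply_moves: Moves the arm, as the interface text tells. Its arguments: {"type":"object","properties":{"moves":{"type":"array"},"hand":{"type":"number"}},"required":["moves"]}

```bash
mkdir -p pics
cat > h.py <<'E'
import numpy as np, cv2
from station import r, imaging, models
def ray(c,uv):
    K=np.array(c["intrinsics"]);R=np.array(c["orientation"]);d=R@np.linalg.inv(K)@np.array([uv[0],uv[1],1.]);return np.array(c["eye"]),d
def onz(c,uv,z=0):
    e,d=ray(c,uv);return e+d*(z-e[2])/d[2]
def proj(c,P):
    K=np.array(c["intrinsics"]);R=np.array(c["orientation"]);p=(np.atleast_2d(P)-np.array(c["eye"]))@R;q=p@K.T;return q[:,:2]/q[:,2:]
def px(at): return np.array(at)*[640,480]
def tri(cs,uvs):
    A=np.zeros((3,3));b=np.zeros(3)
    for c,u in zip(cs,uvs):
        e,d=ray(c,u);d=d/np.linalg.norm(d);M=np.eye(3)-np.outer(d,d);A+=M;b+=M@e
    return np.linalg.solve(A,b)
E
python3 - <<'E'
from h import *
np.set_printoptions(precision=3,suppress=True)
T=["slide_box","capillary_case","stand","bay_far","bay_near","tube_rack","tall_bottle"]
for n in ["top","side"]:
    c=imaging.capture(n);cv2.imwrite(f"pics/{n}0.png",c["frame"]);print(n,np.array(c["eye"]),np.array(c["orientation"]).tolist(),c["intrinsics"][0][0])
    for t in T:
        for d in models.place_of(c,t)[:3]:
            p=px(d["at"]);print(t,p,round(d["confidence"],2),onz(c,p))
s=r.sense();print(s["tcp_pos"],s["ee_rot"],s["time_s"],r.pinch_z)
E
```

```text
top [0.427 0.022 1.682] [[0.026426694000718155, -0.9973277128796656, 0.0681106670530247], [-0.9996364262879173, -0.026729694921145113, -0.003540995304112309], [0.005352110099171009, -0.06799232700561204, -0.9976714882093445]] 597.1155821105585
slide_box [459.328 262.608] 0.76 [ 0.481 -0.371  0.   ]
slide_box [383.104 264.48 ] 0.7 [ 0.47  -0.156  0.   ]
capillary_case [259.2   264.624] 0.69 [0.461 0.193 0.   ]
stand [257.408 245.712] 0.8 [0.514 0.199 0.   ]
bay_far [228.032 237.216] 0.84 [0.536 0.283 0.   ]
bay_far [382.592 260.976] 0.68 [ 0.48  -0.154  0.   ]
bay_near [246.592 270.72 ] 0.89 [0.443 0.227 0.   ]
tube_rack [349.888 256.416] 0.88 [ 0.491 -0.062  0.   ]
tall_bottle [417.792 270.624] 0.78 [ 0.456 -0.254  0.   ]
side [-0.396  0.327  0.534] [[-0.33206136945573567, -0.4231252517236932, 0.8430304076775302], [-0.9431459479353681, 0.13517567720260903, -0.3036498924516724], [0.014524730919284464, -0.8959311121099532, -0.4439554871213387]] 504.4889724346112
slide_box [391.168 261.408] 0.72 [ 0.478 -0.16   0.   ]
stand [345.024 300.288] 0.45 [ 0.363 -0.002  0.   ]
bay_far [430.784 257.184] 0.74 [ 0.468 -0.254  0.   ]
bay_far [180.416 273.408] 0.68 [0.567 0.288 0.   ]
bay_near [220.8 292.8] 0.78 [0.464 0.221 0.   ]
tube_rack [350.016 264.816] 0.72 [ 0.491 -0.066  0.   ]
tube_rack [391.488 261.12 ] 0.39 [ 0.479 -0.161  0.   ]
[0.159 0.604 0.223] [[ 0.967 -0.255 -0.   ]
 [-0.255 -0.967  0.   ]
 [-0.    -0.    -1.   ]] 0.8 0.0187
```

View pics/top0.png

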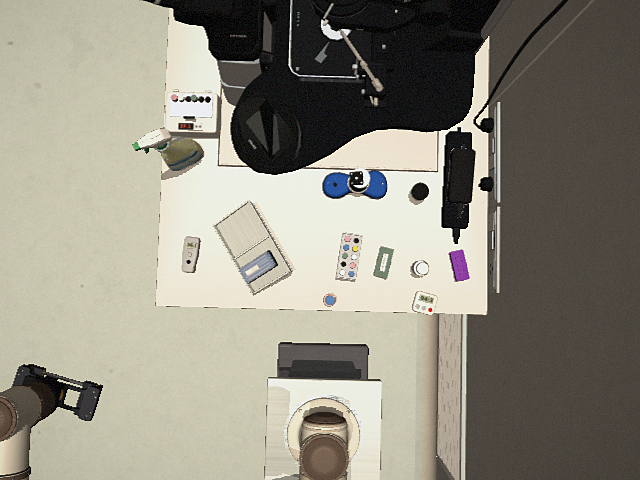

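View pics/side0.png

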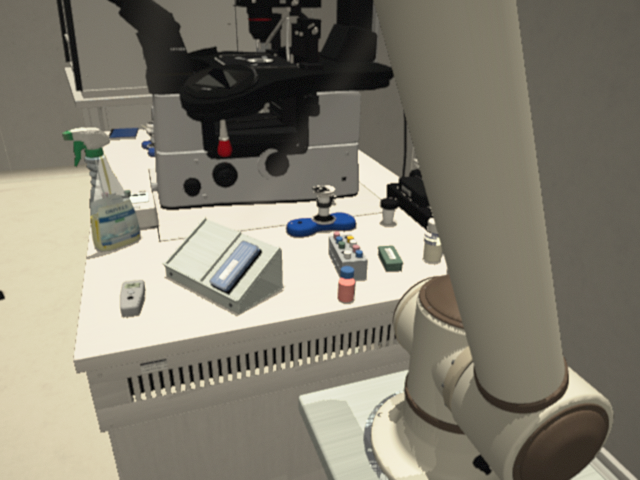

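The top view shows the stand at about (253,248) with the blue-windowed capillary case in the bay nearer the robot (260,265). The rack is at (349,257), the green box at (383,263) and the white-capped tall bottle at (420,269). Candidates for slide_box are green (383,263) and purple (459,265). The green one fits, since it is green and lies between rack and bottle. I'll confirm it in a crop and fit the poses.

```bash
cat >> h.py <<'E'
from scipy.optimize import minimize
def box(x,y,z): return np.array([[a*x/2,b*y/2,c*z] for a in(-1,1) for b in(-1,1) for c in(0,1)])
def cyl(d,h): t=np.linspace(0,2*np.pi,24,endpoint=False);return np.array([[d/2*np.cos(a),d/2*np.sin(a),z] for a in t for z in(0,h)])
STAND=np.array([[x,s*.111,z] for s in(-1,1) for x,z in((-.061,0),(-.061,.034),(.061,0),(.061,.092))])
M=dict(slide_box=box(.038,.084,.022),capillary_case=box(.048,.110,.019),tube_rack=box(.054,.126,.061),tall_bottle=cyl(.044,.095),stand=STAND)
def rz(a): c,s=np.cos(a),np.sin(a);return np.array([[c,-s,0],[s,c,0],[0,0,1]])
def cost(cs,ms,pts):
    J=0
    for c,m in zip(cs,ms):
        h=cv2.convexHull(proj(c,pts).astype(np.float32)).reshape(-1,2)
        im=np.zeros(m.shape,np.uint8);cv2.fillConvexPoly(im,np.round((h*4+1.5)*16).astype(np.int32),1,shift=4)
        J+=1-np.logical_and(im,m).sum()/np.logical_or(im,m).sum()
    return J
def up(m): return cv2.resize(m.astype(np.uint8),None,fx=4,fy=4,interpolation=cv2.INTER_LINEAR_EXACT)>0
def mask(c,t,near=None):
    L=models.cut_out(c,t)
    if near is not None and L:
        def dist(d): ys,xs=np.nonzero(d["region"]);return np.hypot(xs.mean()-near[0],ys.mean()-near[1])
        L=[d for d in L if dist(d)<25+0.1*max(d["region"].sum()**.5,1)]
    return np.array(L[0]["region"]) if L else None
def fit(cs,ms,t,x0,z=0,Rp=None):
    ms=[cv2.resize(m.astype(np.uint8)*255,None,fx=4,fy=4,interpolation=cv2.INTER_LINEAR)>127 for m in ms]
    f=lambda p:cost(cs,ms,M[t]@rz(p[2]).T+[p[0],p[1],z])
    best=None
    for da in (-.3,0,.3):
        q=np.array(x0)+[0,0,da]
        s=minimize(f,q,method="Nelder-Mead",options=dict(initial_simplex=[q,q+[.01,0,0],q+[0,.01,0],q+[0,0,.15]],xatol=1e-4,fatol=1e-5))
        if best is None or s.fun<best.fun: best=s
    return best.x,best.fun/len(cs)
E
python3 - <<'E'
from h import *
np.set_printoptions(precision=4,suppress=True)
cs=[imaging.capture(n) for n in("top","side")]
g={"slide_box":(.475,-.157,-.1),"tube_rack":(.49,-.064,-.1),"tall_bottle":(.456,-.254,0),"stand":(.514,.199,.5)}
for t,x0 in g.items():
    ms=[];use=[]
    for i,c in enumerate(cs):
        if t=="tall_bottle" and i==1: continue
        m=mask(c,t,proj(c,[[x0[0],x0[1],.02]])[0])
        if m is not None: ms.append(m);use.append(c)
    for k in range(len(ms)):
        x,f=fit([use[k]],[ms[k]],t,x0);print(t,k,x[:2],np.degrees(x[2]),f)
    if len(ms)>1: x,f=fit(use,ms,t,x0);print(t,"both",x[:2],np.degrees(x[2]),f)
c=cs[0];cv2.imwrite("pics/crop.png",cv2.resize(c["frame"][190:320,200:480],None,fx=2.85,fy=2.85,interpolation=cv2.INTER_CUBIC))
E
```

```text
slide_box 0 [ 0.4766 -0.155 ] 76.57774398548054 0.07715326567785585
slide_box 1 [ 0.4765 -0.1524] -103.58067019639375 0.06588628762541804
slide_box both [ 0.4767 -0.1532] -103.89242452058978 0.09022346904498896
tube_rack 0 [ 0.4902 -0.0555] 82.38967564039741 0.08720103425985781
tube_rack 1 [ 0.4882 -0.0535] -96.95670243682568 0.22911651636546548
tube_rack both [ 0.4902 -0.0546] -96.9355639640883 0.16196282540247126
tall_bottle 0 [ 0.4625 -0.2483] -8.567128055655019 0.2949011446409989
stand 0 [0.5061 0.2107] -58.21120861499827 0.2175589930742753
```

View pics/crop.png

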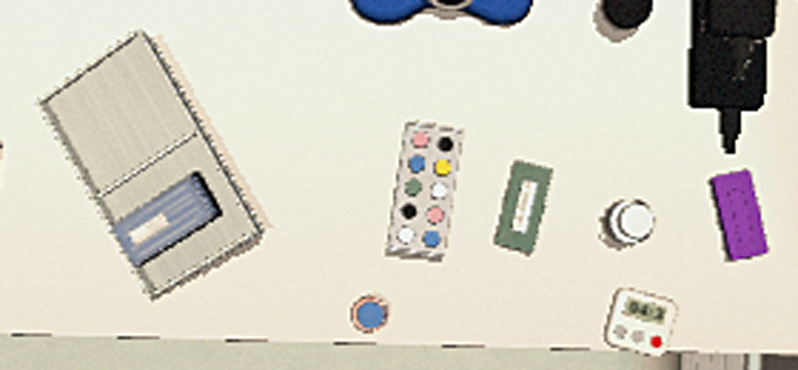

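The crop confirms it: the green box at crop (522,207), between rack (425,190) and bottle (630,222), is the slide box. The purple one at (740,215) is a decoy. Now I move over the stand for a wrist look.

Call:
apply_moves(
  moves=[
    [[0.03,0.024,-0.006],0],
    [[0.03,0.024,-0.006],0],
    [[0.03,0.024,-0.006],0],
    [[0.03,0.024,-0.006],0],
    [[0.03,0.024,-0.006],0],
  ],
)

```text
time_s: 1.67
tcp_pos: [0.2745, 0.4485, 0.253]
ee_rot: [[0.967, -0.254, 0.0], [-0.254, -0.967, 0.0], [0.0, -0.0, -1.0]]
wrist_force: [1.3, -0.4, 0.4]
gripper_width: 0.997
gripper_force: 0.0
```

Call:
apply_moves(
  moves=[
    [[0.03,0.024,-0.006],0],
    [[0.03,0.024,-0.006],0],
    [[0.03,0.024,-0.006],0],
    [[0.03,0.024,-0.006],0],
    [[0.03,0.024,-0.006],0],
  ],
)

```text
time_s: 2.08
tcp_pos: [0.3889, 0.2941, 0.2833]
ee_rot: [[0.967, -0.254, 0.001], [-0.254, -0.967, 0.001], [0.0, -0.001, -1.0]]
wrist_force: [1.2, 0.9, -0.2]
gripper_width: 1.002
gripper_force: 0.0
```

Call:
apply_moves(
  moves=[
    [[0.03,0.024,-0.006],0],
    [[0.03,0.024,-0.006],0],
    [[0.02,0.02,0],0],
    [[0,0,0],0],
  ],
)

```text
time_s: 2.42
tcp_pos: [0.45, 0.2062, 0.2951]
ee_rot: [[0.966, -0.26, 0.001], [-0.26, -0.966, -0.0], [0.001, -0.0, -1.0]]
wrist_force: [-1.0, -0.2, 0.7]
gripper_width: 0.996
gripper_force: 0.0
```

Run:
```python
from h import *
np.set_printoptions(precision=4,suppress=True)
s=r.sense();R=np.array(s["ee_rot"]);print(s["tcp_pos"],s["time_s"])
c=imaging.capture("wrist");print(R.T@(np.array(c["eye"])-s["tcp_pos"]),R.T@np.array(c["orientation"]),c["intrinsics"])
cv2.imwrite("pics/w1.png",c["frame"])
for t in("bay_far","bay_near","stand","capillary_case"):
    for d in models.place_of(c,t)[:2]: p=px(d["at"]);print(t,p,d["confidence"],onz(c,p,.03))
```

```text
[0.45   0.2062 0.2951] 2.4167
[ 0.069  -0.0007 -0.1622] [[-0.0003 -0.9671 -0.2546]
 [ 1.     -0.0003  0.    ]
 [-0.0001 -0.2546  0.9671]] [[421.0381   0.     327.1199]
 [  0.     421.0381 235.2167]
 [  0.       0.       1.    ]]
bay_far [232.    141.984] 0.59 [0.5254 0.2842 0.03  ]
bay_near [310.528 214.896] 0.67 [0.434 0.229 0.03 ]
capillary_case [342.912 186.288] 0.97 [0.454  0.1891 0.03  ]
```

View pics/w1.png

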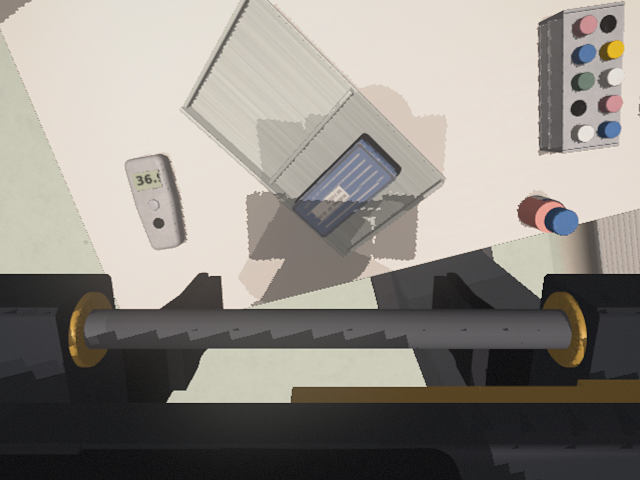

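The wrist view shows the stand with corners at about (183,108), (345,253) and (443,180), the case in its near bay at (350,190), the rack at (583,85) and the small bottle at (550,217). I back off a little so the whole stand is in view.

Call:
apply_moves(
  moves=[
    [[0.03,0,-0.03],0],
    [[0.03,0,-0.02],0],
    [[0,0,0],0],
    [[0,0,0],0],
  ],
)

```text
time_s: 3.0
tcp_pos: [0.5063, 0.1955, 0.3442]
ee_rot: [[0.967, -0.255, 0.001], [-0.255, -0.967, 0.001], [0.0, -0.001, -1.0]]
wrist_force: [0.2, -0.3, -0.6]
gripper_width: 0.998
gripper_force: 0.0
```

```bash
cat >> h.py <<'E'
S=np.radians(30)
# stand-frame foot point of face (inside lip) is (xl,0,zl); face rises along (cos30,0,sin30)
def case_pts(stand,yb,along,xl,dims,zl=.024,da=0.):
    """box lying on the face: along = distance of its centre up the face from the lip's inside"""
    Rf=np.array([[np.cos(S),0,-np.sin(S)],[0,1,0],[np.sin(S),0,np.cos(S)]])@rz(-np.pi/2+da)
    p=box(*dims)@Rf.T+np.array([xl+along*np.cos(S),yb,zl+along*np.sin(S)])
    return p@rz(stand[2]).T+[stand[0],stand[1],0]
E
python3 - <<'E'
from h import *
np.set_printoptions(precision=4,suppress=True)
s=r.sense();print(s["tcp_pos"],s["time_s"])
c=imaging.capture("wrist");t=imaging.capture("top");cv2.imwrite("pics/w2.png",c["frame"])
for n in("bay_far","bay_near","stand","capillary_case"):
    for cc in(c,t):
        for d in models.place_of(cc,n)[:1]: p=px(d["at"]);print(n,cc is t,p,d["confidence"],onz(cc,p,.026))
m=mask(c,"stand");mc=mask(c,"capillary_case");print([None if q is None else q.sum() for q in(m,mc)])
ys,xs=np.nonzero(m|mc);print(xs.min(),xs.max(),ys.min(),ys.max())
x,f=fit([c],[m|mc],"stand",(.509,.207,-1.02));print("wrist",x[:2],np.degrees(x[2]),f)
im=c["frame"].copy();
for k in((m,(0,0,255)),(mc,(0,255,0))): cv2.drawContours(im,cv2.findContours(k[0].astype(np.uint8),0,1)[0],-1,k[1],1)
h=cv2.convexHull(proj(c,M["stand"]@rz(x[2]).T+[x[0],x[1],0]).astype(np.float32));cv2.polylines(im,[np.round(h*16).astype(int)],True,(255,0,255),1,shift=4)
cv2.imwrite("pics/w2o.png",cv2.resize(im[0:330,120:560],None,fx=1.8,fy=1.8))
E
```

```text
[0.5063 0.1955 0.3442] 3.0
bay_far False [246.08  192.816] 0.6 [0.5236 0.2883 0.026 ]
bay_near True [245.824 271.584] 0.84 [0.4401 0.2263 0.026 ]
stand False [318.208 183.984] 0.94 [0.5123 0.2055 0.026 ]
stand True [258.304 244.896] 0.95 [0.5149 0.1943 0.026 ]
capillary_case True [261.824 266.016] 0.76 [0.4566 0.1826 0.026 ]
[np.int64(19781), np.int64(4028)]
205 432 72 289
wrist [0.5076 0.2104] -57.94453792203816 0.0423248278655326
```

View pics/w2o.png

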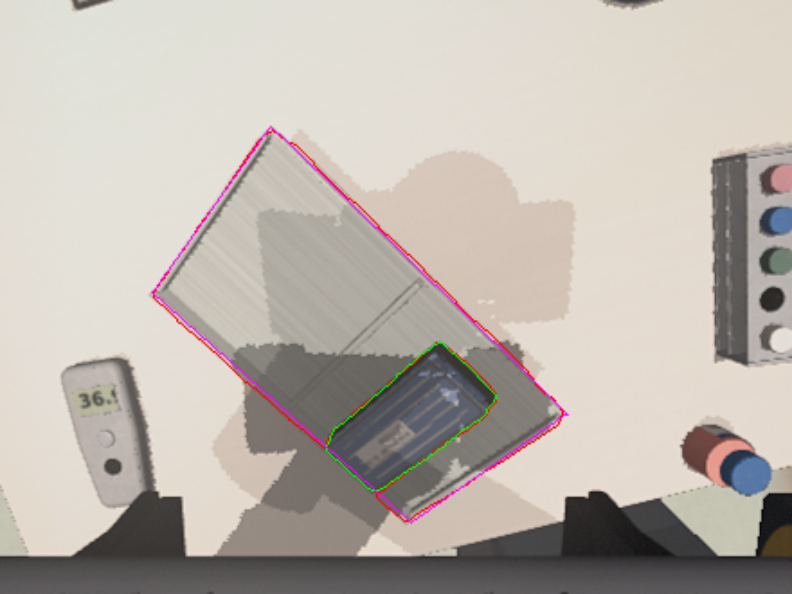

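The fit matches the stand outline closely (corners at crop (270,128), (155,295), (408,521), (566,413)). Next, over the slide box.

Call:
apply_moves(
  moves=[
    [[0.002,0.035,0.014],0],
    [[0.002,0.035,0.014],0],
    [[0.002,0.035,0.014],0],
    [[0.002,0.035,0.014],0],
    [[0.002,0.035,0.014],0],
  ],
)

```text
time_s: 4.02
tcp_pos: [0.4701, 0.0213, 0.2736]
ee_rot: [[0.967, -0.254, 0.001], [-0.254, -0.967, 0.0], [0.001, -0.0, -1.0]]
wrist_force: [0.8, -0.1, 0.1]
gripper_width: 1.0
gripper_force: 0.0
```

Call:
apply_moves(
  moves=[
    [[0.002,0.035,0.014],0],
    [[0.002,0.035,0.014],0],
    [[0.002,0.035,0.014],0],
    [[0.002,0.035,0.014],0],
    [[0.002,0.035,0.014],0],
  ],
  hand=0.04,
)

```text
time_s: 4.43
tcp_pos: [0.4353, -0.1506, 0.2038]
ee_rot: [[0.967, -0.255, 0.001], [-0.255, -0.967, -0.0], [0.001, -0.0, -1.0]]
wrist_force: [1.5, 0.4, -0.2]
gripper_width: 0.709
gripper_force: 0.0
```

Call:
apply_moves(
  moves=[
    [[0,0,0],0],
    [[0,0,0],0],
    [[0,0,0],0],
  ],
)

```text
time_s: 4.68
tcp_pos: [0.4363, -0.1492, 0.2044]
ee_rot: [[0.967, -0.255, 0.001], [-0.255, -0.967, -0.0], [0.001, -0.0, -1.0]]
wrist_force: [0.6, 0.7, 0.3]
gripper_width: 0.499
gripper_force: 0.0
```

```bash
cat >> h.py <<'E'
def rel(p):
    s=r.sense();R=np.array(s["ee_rot"]);return R.T@(np.array(p)-np.array(s["tcp_pos"]))
def yaw(): 
    R=np.array(r.sense()["ee_rot"]);return np.degrees(np.arctan2(R[1,0],R[0,0]))
E
cat > look.py <<'E'
from h import *
import sys
np.set_printoptions(precision=4,suppress=True)
def look(g,out=None,crop=None):
    c=imaging.capture("wrist");im=c["frame"].copy();res={}
    for t,x0 in g.items():
        m=mask(c,t,proj(c,[[x0[0],x0[1],.02]])[0])
        if m is None: print(t,"none");continue
        x,f=fit([c],[m],t,x0);res[t]=x;print(t,x[:2],"axis deg",np.degrees(x[2])+90,"cost",round(f,3))
        cv2.drawContours(im,cv2.findContours(m.astype(np.uint8),0,1)[0],-1,(0,0,255),1)
        h=cv2.convexHull(proj(c,M[t]@rz(x[2]).T+[x[0],x[1],0]).astype(np.float32));cv2.polylines(im,[np.round(h*16).astype(int)],True,(255,0,255),1,shift=4)
    if out: cv2.imwrite(out,im)
    return res
E
python3 - <<'E'
from look import *
s=r.sense();print(s["tcp_pos"],s["time_s"],yaw())
look({"slide_box":(.477,-.154,-1.81),"tube_rack":(.49,-.056,-1.69),"tall_bottle":(.463,-.252,0)},"pics/w3.png")
E
```

```text
[ 0.4363 -0.1492  0.2044] 4.6833 -14.79958246575841
slide_box [ 0.4786 -0.1549] axis deg -12.096711632569708 cost 0.029
tube_rack [ 0.4899 -0.0622] axis deg -7.537937582482286 cost 0.107
tall_bottle [ 0.4668 -0.2452] axis deg 102.59970930762543 cost 0.274
```

View pics/w3.png

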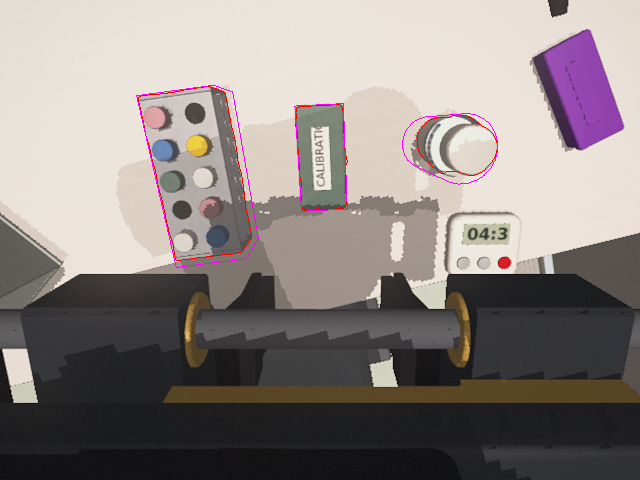

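The view shows the box fitted well at (322,158). The rack at (195,170) and the bottle at (455,150) fit poorly because their hull models are too full, so I refit those with the heights left free.

```bash
cat > refit.py <<'E'
from h import *
np.set_printoptions(precision=4,suppress=True)
def refit():
    c=imaging.capture("wrist");out={}
    for t,x0,opts in (("tube_rack",(.49,-.06,-1.70),[box(.054,.126,h) for h in(.040,.045,.05,.055)]),
                 ("tall_bottle",(.466,-.25,0),[np.vstack([cyl(.044,h),cyl(.035,.095)]) for h in(.055,.065,.075)])):
        m=mask(c,t,proj(c,[[x0[0],x0[1],.03]])[0])
        if m is None: print(t,"none");continue
        for k,o in enumerate(opts):
            M["tmp"]=o;x,f=fit([c],[m],"tmp",x0);print(t,k,x[:2],np.degrees(x[2])+90,round(f,3))
            if t not in out or f<out[t][1]: out[t]=(x,f)
    return out
if __name__=="__main__":
    o=refit();a=o["tube_rack"][0];b=o["tall_bottle"][0]
    print("dist",np.hypot(*(b-a)[:2]),"perp axis",np.degrees(np.arctan2(*(b-a)[1::-1]))+90,"mid",(a+b)[:2]/2)
E
python3 refit.py
python3 - <<'E'
from h import *
b=np.array([.4786,-.1549]);th=np.radians(-12.1);u=np.array([np.cos(th),np.sin(th)]);v=np.array([np.sin(th),-np.cos(th)])
print("bottle uv",[(np.array([.465,-.252])-b)@k for k in(u,v)],"push start",b+.062*u-.026*v,rel([*(b+.062*u-.026*v),.05]))
E
```

```text
tube_rack 0 [ 0.4922 -0.055 ] -7.186984079471955 0.049
tube_rack 1 [ 0.4917 -0.0566] -7.337025750712243 0.012
tube_rack 2 [ 0.4916 -0.058 ] -7.3069666638579065 0.033
tube_rack 3 [ 0.4907 -0.0601] -7.1953020210423375 0.071
tall_bottle 0 [ 0.4661 -0.2505] 118.84122548843754 0.154
tall_bottle 1 [ 0.4658 -0.2498] 73.23700685953777 0.156
tall_bottle 2 [ 0.4657 -0.2497] 89.5698951748858 0.17
dist 0.19560982183421627 perp axis -7.52837969589703 mid [ 0.4789 -0.1535]
bottle uv [np.float64(0.00705611043804405), np.float64(0.09779356474475263)] push start [ 0.54467264 -0.14247399] [ 0.10333533 -0.03311889  0.1544118 ]
```

Rack (0.4917, -0.0566) at -7.35°, bottle about (0.466, -0.253). With a central grasp the gripper body (190 mm wide) would hit the bottle top. So I first nudge the slide box about 45 mm towards the robot with one finger, keeping the body off the bottle.

Call:
apply_moves(
  moves=[
    [[0.026,-0.008,0.02],-0.7],
    [[0.026,-0.008,0.02],-0.7],
    [[0.026,-0.008,0.02],-0.7],
    [[0.026,-0.008,0.02],-0.6],
    [[0,0,0],0],
  ],
  hand=0.04,
)

```text
time_s: 5.45
tcp_pos: [0.5465, -0.1416, 0.1188]
ee_rot: [[0.978, -0.208, -0.006], [-0.208, -0.978, 0.0], [-0.006, 0.001, -1.0]]
wrist_force: [-0.4, -0.4, -0.9]
gripper_width: 0.461
gripper_force: 0.0
```

Call:
apply_moves(
  moves=[
    [[0,0,0.03],0],
    [[0,0,0.03],0],
    [[0,0,0.03],0],
    [[0,0,0],0],
    [[0,0,0],0],
  ],
)

```text
time_s: 5.87
tcp_pos: [0.5436, -0.1425, 0.0334]
ee_rot: [[0.978, -0.208, -0.003], [-0.208, -0.978, -0.0], [-0.003, 0.001, -1.0]]
wrist_force: [0.3, 0.3, 1.8]
gripper_width: 0.46
gripper_force: 0.0
```

Run:
```python
from h import *
b=np.array([.4786,-.1549]);th=np.radians(-12.1);u=np.array([np.cos(th),np.sin(th)]);v=np.array([np.sin(th),-np.cos(th)])
s=r.sense();p=np.array(s["tcp_pos"]);print(p,s["time_s"],yaw(),"uv",(p[:2]-b)@u,(p[:2]-b)@v,s["gripper_width"])
```

```text
[ 0.54360324 -0.14248864  0.03343627] 5.8667 -12.022710430778796 uv 0.06095742485132633 -0.02576150033523783 0.45956269306339315
```

Call:
apply_moves(
  moves=[
    [[0,0,0.014],0],
    [[0,0,0.01],0],
    [[0,0,0],0],
    [[-0.006,0,0],0],
    [[-0.008,0,0],0],
  ],
)

```text
time_s: 6.28
tcp_pos: [0.5318, -0.1397, 0.0113]
ee_rot: [[0.978, -0.209, 0.003], [-0.209, -0.978, -0.0], [0.003, -0.0, -1.0]]
wrist_force: [1.3, 1.0, 0.8]
gripper_width: 0.459
gripper_force: 0.3
```

Call:
apply_moves(
  moves=[
    [[-0.009,0,0],0],
    [[-0.009,0,0],0],
    [[-0.009,0,0],0],
    [[-0.008,0,0],0],
    [[-0.006,0,0],0],
  ],
)

```text
time_s: 6.7
tcp_pos: [0.4895, -0.1309, 0.0103]
ee_rot: [[0.978, -0.209, 0.0], [-0.209, -0.978, 0.0], [0.0, -0.0, -1.0]]
wrist_force: [0.4, -0.4, 1.1]
gripper_width: 0.46
gripper_force: 0.5
```

Call:
apply_moves(
  moves=[
    [[0,0,0],0],
    [[0.006,0,-0.01],0],
    [[0,0,-0.035],0],
    [[0,0,-0.04],0],
    [[-0.02,0,-0.035],0],
  ],
)

```text
time_s: 7.12
tcp_pos: [0.4797, -0.1286, 0.1316]
ee_rot: [[0.978, -0.209, 0.002], [-0.209, -0.978, -0.001], [0.002, 0.001, -1.0]]
wrist_force: [1.3, 0.4, 1.2]
gripper_width: 0.457
gripper_force: 0.0
```

Call:
apply_moves(
  moves=[
    [[-0.04,0.006,-0.03],0],
    [[-0.04,0.006,-0.03],0],
    [[-0.03,0.006,0],0],
    [[0,0,0],0],
    [[0,0,0],0],
  ],
  hand=0.06,
)

```text
time_s: 7.53
tcp_pos: [0.3781, -0.1237, 0.1801]
ee_rot: [[0.978, -0.209, 0.001], [-0.209, -0.978, 0.0], [0.001, -0.001, -1.0]]
wrist_force: [0.4, 0.1, -0.1]
gripper_width: 0.673
gripper_force: 0.0
```

Run:
```python
from look import *
s=r.sense();print(s["tcp_pos"],s["time_s"],yaw())
o=look({"slide_box":(.437,-.147,-1.81)},"pics/w4.png")
b=o["slide_box"]
for k in(-.015,-.02): print(k,rel([b[0]+k*np.cos(b[2]+np.pi/2),b[1]+k*np.sin(b[2]+np.pi/2),.008]))
import refit;refit.refit()
```

```text
[ 0.3781 -0.1237  0.1801] 7.5333 -12.078719381979552
slide_box [ 0.4308 -0.1442] axis deg -12.62292756985859 cost 0.028
-0.015 [0.039  0.0092 0.1716]
-0.02 [0.034  0.0092 0.1716]
tube_rack 0 [ 0.4914 -0.0548] -7.348868982867245 0.03
tube_rack 1 [ 0.4917 -0.0565] -7.408189100953564 0.007
tube_rack 2 [ 0.4921 -0.0582] -7.260330448956353 0.025
tube_rack 3 [ 0.4922 -0.0601] -7.259619712701266 0.049
tall_bottle 0 [ 0.4636 -0.2492] 115.89705166965317 0.159
tall_bottle 1 [ 0.4634 -0.2493] 80.57007113632785 0.168
tall_bottle 2 [ 0.4633 -0.2493] 109.68879748497014 0.181
```

Call:
apply_moves(
  moves=[
    [[0.015,0.003,0.035],0.5],
    [[0.015,0.003,0.035],0],
    [[0.014,0.003,0.035],0],
    [[0,0,0.035],0],
    [[0,0,0.02],0],
  ],
)

```text
time_s: 8.2
tcp_pos: [0.4195, -0.1422, 0.0155]
ee_rot: [[0.976, -0.219, -0.006], [-0.219, -0.976, 0.0], [-0.006, 0.001, -1.0]]
wrist_force: [-0.0, 0.8, -0.4]
gripper_width: 0.691
gripper_force: 0.0
```

Call:
apply_moves(
  moves=[
    [[0,0,0.011],0],
    [[0,0,0],0],
    [[0,0,0],0],
  ],
)

```text
time_s: 8.45
tcp_pos: [0.4207, -0.142, 0.0076]
ee_rot: [[0.976, -0.217, -0.003], [-0.217, -0.976, -0.0], [-0.003, 0.001, -1.0]]
wrist_force: [0.8, -0.1, -0.5]
gripper_width: 0.694
gripper_force: 0.0
```

Call:
apply_moves(
  moves=[
    [[0,0,0],0],
    [[0,0,0],0],
    [[0,0,0],0],
    [[0,0,0],0],
    [[0,0,0],0],
  ],
  hand=0.02,
)

```text
time_s: 8.87
tcp_pos: [0.4211, -0.1419, 0.0095]
ee_rot: [[0.976, -0.217, 0.002], [-0.217, -0.976, -0.0], [0.002, -0.0, -1.0]]
wrist_force: [0.1, 1.8, 4.9]
gripper_width: 0.433
gripper_force: 30.0
```

Gripped (37.7 mm). I work out the carry to the far bay.

```bash
cat >> h.py <<'E'
def plan(p,R0,goal,yawgoal,n):
    """equal steps in world; shifts in the tool axes standing before each row; turn + lowers yaw"""
    y0=np.degrees(np.arctan2(R0[1,0],R0[0,0]));dy=(yawgoal-y0)/n;d=(np.array(goal)-p)/n
    for k in range(n):
        a=np.radians(y0+dy*k);x=np.array([np.cos(a),np.sin(a),0]);y=np.array([np.sin(a),-np.cos(a),0])
        print([[round(float(x@d),4),round(float(y@d),4),round(float(-d[2]),4)],round(-dy,2)])
E
python3 - <<'E'
from h import *
s=r.sense();plan(np.array([.421,-.142,.17]),np.array(s["ee_rot"]),[.537,.267,.13],-57.94,14)
E
```

```text
[[0.0017, -0.0303, 0.0029], np.float64(3.24)]
[[0.0, -0.0304, 0.0029], np.float64(3.24)]
[[-0.0017, -0.0303, 0.0029], np.float64(3.24)]
[[-0.0034, -0.0302, 0.0029], np.float64(3.24)]
[[-0.0051, -0.0299, 0.0029], np.float64(3.24)]
[[-0.0068, -0.0296, 0.0029], np.float64(3.24)]
[[-0.0085, -0.0292, 0.0029], np.float64(3.24)]
[[-0.0101, -0.0286, 0.0029], np.float64(3.24)]
[[-0.0117, -0.028, 0.0029], np.float64(3.24)]
[[-0.0133, -0.0273, 0.0029], np.float64(3.24)]
[[-0.0148, -0.0265, 0.0029], np.float64(3.24)]
[[-0.0163, -0.0256, 0.0029], np.float64(3.24)]
[[-0.0177, -0.0247, 0.0029], np.float64(3.24)]
[[-0.0191, -0.0236, 0.0029], np.float64(3.24)]
```

Call:
apply_moves(
  moves=[
    [[0,0,-0.01],0],
    [[0,0,-0.02],0],
    [[0,0,-0.035],0],
    [[0,0,-0.04],0],
    [[0,0,-0.04],0],
  ],
)

```text
time_s: 9.28
tcp_pos: [0.4196, -0.1419, 0.1552]
ee_rot: [[0.976, -0.218, -0.001], [-0.218, -0.976, 0.0], [-0.001, 0.0, -1.0]]
wrist_force: [1.7, 0.5, -1.1]
gripper_width: 0.431
gripper_force: 30.0
```

Call:
apply_moves(
  moves=[
    [[0,0,-0.016],0],
    [[0,0,0],0],
  ],
)

```text
time_s: 9.45
tcp_pos: [0.4234, -0.1421, 0.1746]
ee_rot: [[0.976, -0.217, 0.011], [-0.217, -0.976, -0.0], [0.011, -0.002, -1.0]]
wrist_force: [-0.4, 0.6, 0.8]
gripper_width: 0.432
gripper_force: 30.0
```

Call:
apply_moves(
  moves=[
    [[0.002,-0.03,0],3.2],
    [[0,-0.03,0],3.2],
    [[-0.002,-0.03,0],3.2],
    [[-0.003,-0.03,0],3.2],
    [[-0.005,-0.03,0],3.2],
  ],
)

```text
time_s: 9.87
tcp_pos: [0.4611, 0.0041, 0.1687]
ee_rot: [[0.877, -0.481, -0.002], [-0.481, -0.877, -0.0], [-0.002, 0.001, -1.0]]
wrist_force: [1.0, 0.1, -1.2]
gripper_width: 0.435
gripper_force: 30.0
```

Call:
apply_moves(
  moves=[
    [[-0.007,-0.03,0],3.2],
    [[-0.008,-0.029,0],3.2],
    [[-0.01,-0.029,0],3.2],
    [[-0.012,-0.028,0],3.2],
    [[-0.013,-0.027,0],3.2],
  ],
)

```text
time_s: 10.28
tcp_pos: [0.5022, 0.1505, 0.1684]
ee_rot: [[0.71, -0.704, -0.002], [-0.704, -0.71, -0.001], [-0.001, 0.002, -1.0]]
wrist_force: [0.7, -0.1, 0.2]
gripper_width: 0.43
gripper_force: 30.0
```

Call:
apply_moves(
  moves=[
    [[-0.015,-0.026,0.005],3.3],
    [[-0.016,-0.026,0.005],3.3],
    [[-0.018,-0.025,0.005],3.4],
    [[-0.019,-0.024,0.005],3.4],
    [[0,0,0],0],
  ],
)

```text
time_s: 10.7
tcp_pos: [0.5362, 0.2707, 0.1467]
ee_rot: [[0.532, -0.847, -0.001], [-0.847, -0.532, -0.001], [-0.0, 0.002, -1.0]]
wrist_force: [0.2, -0.6, -1.3]
gripper_width: 0.432
gripper_force: 30.0
```

Call:
apply_moves(
  moves=[
    [[0,0,0],0],
    [[0,0,0],0],
  ],
)

```text
time_s: 10.87
tcp_pos: [0.535, 0.2661, 0.1484]
ee_rot: [[0.531, -0.848, -0.002], [-0.848, -0.531, -0.002], [0.0, 0.003, -1.0]]
wrist_force: [0.3, -0.4, -0.4]
gripper_width: 0.435
gripper_force: 30.0
```

Run:
```python
from h import *
np.set_printoptions(precision=4,suppress=True)
s=r.sense();print(s["tcp_pos"],yaw(),s["time_s"],rel([.5372,.2667,.080]))
c=imaging.capture("wrist");cv2.imwrite("pics/w5.png",c["frame"])
```

```text
[0.535  0.2661 0.1484] -57.94686369329125 10.8667 [ 0.0007 -0.0024  0.0684]
```

View pics/w5.png

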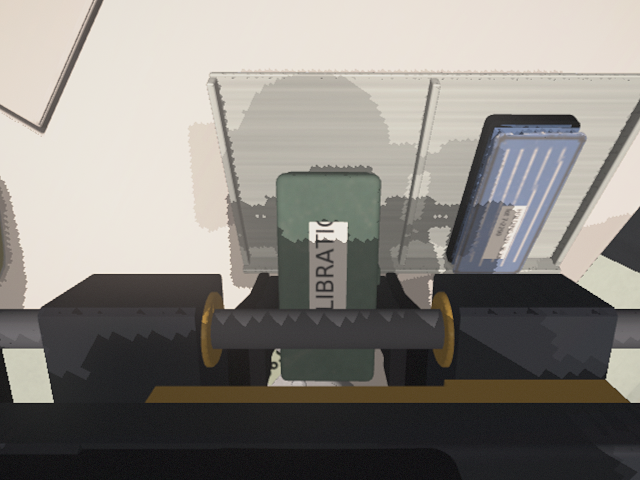

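The held box at (328,270) is square to the stand and centred over the far bay, with the case at (515,195). Lowering, then pressing gently so the box pivots flat onto the slope.

Call:
apply_moves(
  moves=[
    [[0,-0.002,0.02],0],
    [[0,0,0.025],0],
    [[0,0,0.015],0],
    [[0,0,0.005],0],
    [[0,0,0],0],
  ],
)

```text
time_s: 11.33
tcp_pos: [0.5368, 0.2662, 0.0836]
ee_rot: [[0.529, -0.848, -0.002], [-0.848, -0.529, -0.002], [0.0, 0.003, -1.0]]
wrist_force: [-0.3, 0.6, -0.8]
gripper_width: 0.436
gripper_force: 30.0
```

Call:
apply_moves(
  moves=[
    [[0,0,0.003],0],
    [[0,0,0.003],0],
    [[0,0,0.003],0],
    [[0,0,0.003],0],
    [[0,0,0],0],
  ],
)

```text
time_s: 11.75
tcp_pos: [0.5379, 0.2685, 0.0736]
ee_rot: [[0.531, -0.847, 0.001], [-0.847, -0.531, 0.001], [-0.0, -0.002, -1.0]]
wrist_force: [-2.6, 1.6, 3.6]
gripper_width: 0.432
gripper_force: 30.0
```

Call:
apply_moves(
  moves=[
    [[0,0,0.003],0],
    [[0,0,0.003],0],
    [[0,0,0.003],0],
    [[0,0,0],0],
  ],
)

```text
time_s: 12.08
tcp_pos: [0.5375, 0.2691, 0.0643]
ee_rot: [[0.531, -0.847, 0.001], [-0.847, -0.531, 0.002], [-0.001, -0.002, -1.0]]
wrist_force: [-4.4, 3.4, 5.2]
gripper_width: 0.433
gripper_force: 30.0
```

Call:
apply_moves(
  moves=[
    [[0,0,0.003],0],
    [[0,0,0.003],0],
    [[0,0,0.003],0],
    [[0,0,0],0],
  ],
)

```text
time_s: 12.42
tcp_pos: [0.5377, 0.2688, 0.0552]
ee_rot: [[0.531, -0.847, 0.001], [-0.847, -0.531, 0.001], [-0.0, -0.002, -1.0]]
wrist_force: [-3.1, 3.5, 3.9]
gripper_width: 0.436
gripper_force: 30.0
```

Call:
apply_moves(
  moves=[
    [[0,0,0.002],0],
    [[0,0,0.002],0],
    [[0,0,0],0],
  ],
)

```text
time_s: 12.67
tcp_pos: [0.538, 0.2684, 0.0512]
ee_rot: [[0.531, -0.848, 0.001], [-0.848, -0.531, 0.001], [-0.0, -0.001, -1.0]]
wrist_force: [-2.7, 1.4, 3.2]
gripper_width: 0.43
gripper_force: 30.0
```

Run:
```python
from h import *
s=r.sense();p=np.array(s["tcp_pos"]);d=p-[.5076,.2104,0];X=np.array([.5308,-.8475,0]);Y=np.array([.8475,.5308,0]);print("stand xyz",d@X,d@Y,p[2],s["wrist_force"])
c=imaging.capture("side");q=proj(c,[p])[0].astype(int);cv2.imwrite("pics/s5.png",cv2.resize(c["frame"][q[1]-90:q[1]+90,q[0]-110:q[0]+130],None,fx=3.3,fy=3.3,interpolation=cv2.INTER_CUBIC));print(q)
```

```text
stand xyz -0.03299282289491586 0.05652414141089984 0.051226266770262666 [-2.68822518  1.38564219  3.15793025]
[189 256]
```

View pics/s5.png

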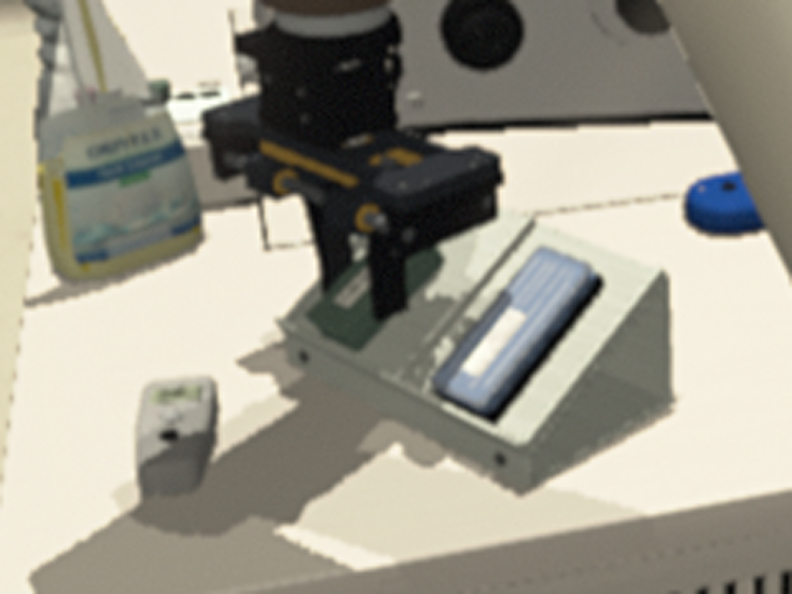

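The box lies nearly flat in the far bay (crop (375,290)), with its lower end close to the lip. I press the last millimetres and slide down to the lip, watching the force.

Call:
apply_moves(
  moves=[
    [[0,0,0.001],0],
    [[0,0,0.001],0],
    [[0,0,0.001],0],
    [[0,0,0],0],
  ],
)

```text
time_s: 13.05
tcp_pos: [0.5382, 0.2679, 0.0483]
ee_rot: [[0.531, -0.848, 0.001], [-0.848, -0.531, 0.0], [0.0, -0.001, -1.0]]
wrist_force: [-1.4, 1.2, 6.3]
gripper_width: 0.434
gripper_force: 30.0
```

Call:
apply_moves(
  moves=[
    [[-0.001,0,0.0007],0],
    [[-0.001,0,0.0006],0],
    [[0,0,0],0],
  ],
)

```text
time_s: 13.3
tcp_pos: [0.5376, 0.2694, 0.0473]
ee_rot: [[0.531, -0.847, 0.002], [-0.847, -0.531, -0.0], [0.001, -0.002, -1.0]]
wrist_force: [-0.5, -0.9, 5.1]
gripper_width: 0.433
gripper_force: 30.0
```

Call:
apply_moves(
  moves=[
    [[-0.001,0,0.0006],0],
    [[-0.001,0,0.0006],0],
    [[0,0,0],0],
  ],
)

```text
time_s: 13.55
tcp_pos: [0.5376, 0.2695, 0.0473]
ee_rot: [[0.531, -0.847, 0.003], [-0.847, -0.531, -0.002], [0.004, -0.001, -1.0]]
wrist_force: [1.4, -6.3, 11.3]
gripper_width: 0.433
gripper_force: 30.0
```

It met the lip (about 6 N uphill, and the pose stopped moving). I relax a little, release and lift.

Call:
apply_moves(
  moves=[
    [[0.001,0,-0.001],0],
    [[0,0,0],0],
  ],
)

```text
time_s: 13.72
tcp_pos: [0.5376, 0.2694, 0.0473]
ee_rot: [[0.531, -0.848, 0.002], [-0.848, -0.531, -0.001], [0.002, -0.002, -1.0]]
wrist_force: [2.3, -3.5, 7.2]
gripper_width: 0.435
gripper_force: 30.0
```

Call:
apply_moves(
  moves=[
    [[0,0,0],0],
    [[0,0,0],0],
    [[0,0,0],0],
    [[0,0,0],0],
  ],
  hand=0.056,
)

```text
time_s: 14.05
tcp_pos: [0.5354, 0.2701, 0.0454]
ee_rot: [[0.53, -0.848, -0.001], [-0.848, -0.53, -0.001], [-0.0, 0.002, -1.0]]
wrist_force: [0.4, -0.7, 0.3]
gripper_width: 0.616
gripper_force: 0.0
```

Call:
apply_moves(
  moves=[
    [[0,0,-0.01],0],
    [[0,0,-0.03],0],
    [[0,0,-0.04],0],
    [[-0.02,0.02,-0.03],0],
    [[-0.02,0.02,-0.02],0],
  ],
)

```text
time_s: 14.47
tcp_pos: [0.4821, 0.284, 0.18]
ee_rot: [[0.529, -0.848, 0.005], [-0.849, -0.529, 0.003], [-0.0, -0.006, -1.0]]
wrist_force: [0.6, 0.5, 0.2]
gripper_width: 0.639
gripper_force: 0.0
```

Call:
apply_moves(
  moves=[
    [[-0.02,0.02,-0.02],0],
    [[0,0,0],0],
    [[0,0,0],0],
  ],
  hand=0.066,
)

```text
time_s: 14.72
tcp_pos: [0.4527, 0.2904, 0.1985]
ee_rot: [[0.532, -0.847, 0.003], [-0.847, -0.532, 0.003], [-0.001, -0.004, -1.0]]
wrist_force: [1.0, 0.8, -1.0]
gripper_width: 0.739
gripper_force: 0.0
```

```bash
cat > bay.py <<'E'
from h import *
np.set_printoptions(precision=4,suppress=True)
st0=np.array([.5076,.2104,np.radians(-57.94)])
def bay():
    s=r.sense();print(s["tcp_pos"],yaw(),s["time_s"])
    c=imaging.capture("wrist");im=c["frame"].copy();out={}
    for t,dims,y0 in(("slide_box",(.038,.084,.022),.055),("capillary_case",(.048,.110,.019),-.055)):
        near=proj(c,case_pts(st0,y0,dims[1]/2+.004,-.055,dims)).mean(0)
        m=mask(c,t,near)
        if m is None: print(t,"none");continue
        mm=cv2.resize(m.astype(np.uint8)*255,None,fx=4,fy=4,interpolation=cv2.INTER_LINEAR)>127
        P=lambda p:case_pts(st0,p[0],p[1],-.054,dims,da=p[2])
        f=lambda p:cost([c],[mm],P(p))
        q=np.array([y0,dims[1]/2+.004,0]);o=minimize(f,q,method="Nelder-Mead",options=dict(initial_simplex=[q,q+[.008,0,0],q+[0,.008,0],q+[0,0,.1]],xatol=1e-4,fatol=1e-5))
        ctr=P(o.x).mean(0);out[t]=(o.x,ctr);print(t,"y,along",o.x[:2],"lower end from lip",o.x[1]-dims[1]/2,"skew",np.degrees(o.x[2]),"cost",round(o.fun,3),"centre",ctr)
        cv2.drawContours(im,cv2.findContours(m.astype(np.uint8),0,1)[0],-1,(0,0,255),1)
        cv2.polylines(im,[np.round(cv2.convexHull(proj(c,P(o.x)).astype(np.float32))*16).astype(int)],True,(255,0,255),1,shift=4)
    cv2.imwrite("pics/bay.png",im);return out
if __name__=="__main__": bay()
E
python3 bay.py
```

```text
[0.4527 0.2904 0.1985] -57.83801342455402 14.7167
slide_box y,along [0.0571 0.0392] lower end from lip -0.0027507850443122747 skew -0.6935638370610566 cost 0.043 centre [0.5424 0.2623 0.0532]
capillary_case y,along [-0.0543  0.0554] lower end from lip 0.00040913472716708893 skew 0.34203326707326126 cost 0.045 centre [0.4559 0.1907 0.0599]
```

View pics/bay.png

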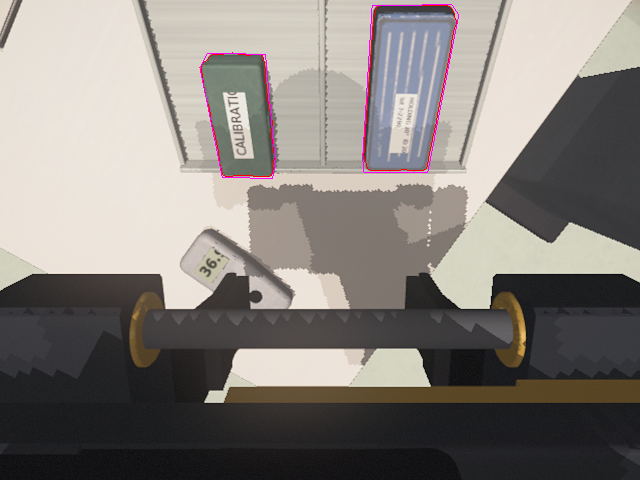

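The slide box lies flat in the far bay, lower edge at the lip (row 176) and straight, with the case in the near bay at (410,90). Next, the case.

Run:
```python
from h import *
s=r.sense();print(rel([.4448,.2084,.10]))
```

```text
[0.06386837 0.04983976 0.09550631]
```

Call:
apply_moves(
  moves=[
    [[0.016,0.0125,0.01],0],
    [[0.016,0.0125,0.02],0],
    [[0.016,0.0125,0.03],0],
    [[0.016,0.0125,0.033],0],
    [[0,0,0],0],
  ],
  hand=0.06,
)

```text
time_s: 15.28
tcp_pos: [0.4396, 0.2018, 0.096]
ee_rot: [[0.525, -0.851, -0.015], [-0.851, -0.525, -0.011], [0.001, 0.018, -1.0]]
wrist_force: [-1.3, -0.4, -0.6]
gripper_width: 0.692
gripper_force: 0.0
```

Call:
apply_moves(
  moves=[
    [[0,0,0],0],
    [[0,0,0],0],
  ],
)

```text
time_s: 15.45
tcp_pos: [0.4459, 0.2087, 0.1028]
ee_rot: [[0.53, -0.848, 0.0], [-0.848, -0.53, -0.001], [0.001, 0.0, -1.0]]
wrist_force: [0.4, 0.0, 0.8]
gripper_width: 0.688
gripper_force: 0.0
```

Run:
```python
from h import *
s=r.sense();print(s["tcp_pos"],yaw(),rel([.4448,.2084,.045]),s["gripper_width"]*.087)
```

```text
[0.44591449 0.20869823 0.1028404 ] -58.00558883928551 [-0.00037923  0.00108148  0.05784055] 0.059837188024162914
```

Call:
apply_moves(
  moves=[
    [[0,0.001,0.025],-0.3],
    [[0,0,0.02],0],
    [[0,0,0.01],0],
    [[0,0,0.002],0],
    [[0,0,0],0],
  ],
)

```text
time_s: 15.87
tcp_pos: [0.4448, 0.2091, 0.0464]
ee_rot: [[0.535, -0.845, 0.001], [-0.845, -0.535, 0.0], [0.0, -0.001, -1.0]]
wrist_force: [0.8, 0.1, -0.1]
gripper_width: 0.688
gripper_force: 0.0
```

Call:
apply_moves(
  moves=[
    [[0,0,0],0],
    [[0,0,0],0],
  ],
)

```text
time_s: 16.03
tcp_pos: [0.445, 0.2091, 0.0474]
ee_rot: [[0.535, -0.845, 0.002], [-0.845, -0.535, 0.002], [-0.0, -0.003, -1.0]]
wrist_force: [-0.8, -0.0, 0.7]
gripper_width: 0.688
gripper_force: 0.0
```

Call:
apply_moves(
  moves=[
    [[0,0,0],0],
    [[0,0,0],0],
    [[0,0,0],0],
    [[0,0,0],0],
    [[0,0,0],0],
  ],
  hand=0.03,
)

```text
time_s: 16.45
tcp_pos: [0.4443, 0.2084, 0.0467]
ee_rot: [[0.535, -0.845, 0.001], [-0.845, -0.535, 0.001], [-0.0, -0.001, -1.0]]
wrist_force: [-2.0, 0.6, 4.1]
gripper_width: 0.554
gripper_force: 30.0
```

Call:
apply_moves(
  moves=[
    [[0,0,-0.01],0],
    [[0,0,-0.025],0],
    [[0,0,-0.035],0],
    [[0,0,-0.035],0],
    [[0,0,-0.02],0],
  ],
)

```text
time_s: 16.87
tcp_pos: [0.4451, 0.2088, 0.1746]
ee_rot: [[0.535, -0.845, 0.004], [-0.845, -0.535, 0.003], [-0.0, -0.005, -1.0]]
wrist_force: [0.2, -0.1, -1.4]
gripper_width: 0.541
gripper_force: 30.0
```

Call:
apply_moves(
  moves=[
    [[0,0,0],0],
    [[0,0,0],0],
  ],
)

```text
time_s: 17.03
tcp_pos: [0.444, 0.2083, 0.1718]
ee_rot: [[0.534, -0.845, 0.001], [-0.845, -0.534, 0.002], [-0.001, -0.002, -1.0]]
wrist_force: [-0.4, -0.7, -1.4]
gripper_width: 0.545
gripper_force: 30.0
```

Run:
```python
from h import *
s=r.sense();plan(np.array(s["tcp_pos"]),np.array(s["ee_rot"]),[.4126,-.1464,.15],-7.35,13)
```

```text
[[0.0218, 0.0166, 0.0017], np.float64(-3.87)]
[[0.0206, 0.0181, 0.0017], np.float64(-3.87)]
[[0.0193, 0.0194, 0.0017], np.float64(-3.87)]
[[0.018, 0.0207, 0.0017], np.float64(-3.87)]
[[0.0165, 0.0218, 0.0017], np.float64(-3.87)]
[[0.015, 0.0229, 0.0017], np.float64(-3.87)]
[[0.0134, 0.0239, 0.0017], np.float64(-3.87)]
[[0.0118, 0.0247, 0.0017], np.float64(-3.87)]
[[0.0101, 0.0255, 0.0017], np.float64(-3.87)]
[[0.0084, 0.0261, 0.0017], np.float64(-3.87)]
[[0.0066, 0.0266, 0.0017], np.float64(-3.87)]
[[0.0048, 0.027, 0.0017], np.float64(-3.87)]
[[0.0029, 0.0272, 0.0017], np.float64(-3.87)]
```

Call:
apply_moves(
  moves=[
    [[0.022,0.017,0],-3.9],
    [[0.021,0.018,0],-3.9],
    [[0.019,0.019,0],-3.9],
    [[0.018,0.021,0],-3.9],
    [[0.016,0.022,0],-3.9],
  ],
)

```text
time_s: 17.45
tcp_pos: [0.4298, 0.0697, 0.1691]
ee_rot: [[0.788, -0.615, -0.004], [-0.615, -0.788, -0.002], [-0.002, 0.004, -1.0]]
wrist_force: [0.7, -0.4, -0.5]
gripper_width: 0.55
gripper_force: 30.0
```

Call:
apply_moves(
  moves=[
    [[0.015,0.023,0],-3.9],
    [[0.013,0.024,0],-3.9],
    [[0.012,0.025,0],-3.9],
    [[0.01,0.025,0],-3.9],
    [[0.008,0.026,0],-3.9],
  ],
)

```text
time_s: 17.87
tcp_pos: [0.4175, -0.066, 0.1692]
ee_rot: [[0.948, -0.317, -0.004], [-0.317, -0.948, -0.0], [-0.004, 0.002, -1.0]]
wrist_force: [0.6, 0.4, -1.0]
gripper_width: 0.547
gripper_force: 30.0
```

Call:
apply_moves(
  moves=[
    [[0.007,0.027,0.005],-3.9],
    [[0.005,0.027,0.005],-3.8],
    [[0.003,0.027,0.005],-3.6],
    [[0,0,0],0],
    [[0,0,0],0],
  ],
)

```text
time_s: 18.28
tcp_pos: [0.4112, -0.1478, 0.154]
ee_rot: [[0.991, -0.132, -0.005], [-0.132, -0.991, 0.0], [-0.005, 0.0, -1.0]]
wrist_force: [-0.3, -0.6, -0.5]
gripper_width: 0.545
gripper_force: 30.0
```

Run:
```python
from h import *
s=r.sense();print(s["tcp_pos"],yaw(),s["time_s"],rel([.4126,-.1464,.05]),s["gripper_width"])
import refit; refit.refit()
c=imaging.capture("wrist");cv2.imwrite("pics/w7.png",c["frame"])
```

```text
[ 0.41116753 -0.14778796  0.15401692] -7.595694823961739 18.2833 [ 0.00177441 -0.00159416  0.10400869] 0.5454269569278287
tube_rack 0 [ 0.4933 -0.0545] -7.527322450737046 0.052
tube_rack 1 [ 0.4919 -0.0565] -7.3255540807670485 0.011
tube_rack 2 [ 0.4908 -0.0582] -7.603264547862551 0.037
tube_rack 3 [ 0.4893 -0.0605] -7.574703095936485 0.078
tall_bottle 0 [ 0.4655 -0.2491] 75.1843418155009 0.169
tall_bottle 1 [ 0.4647 -0.2488] 89.30034796451446 0.177
tall_bottle 2 [ 0.4642 -0.2491] 116.91004923392762 0.189
```

View pics/w7.png

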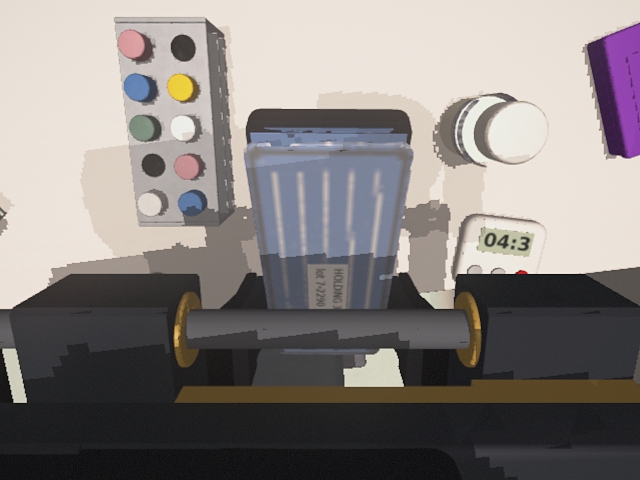

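The case is held centred in the lane between rack (180,120) and bottle (500,130), upper end raised, gripper short of the bottle. Lowering it.

Call:
apply_moves(
  moves=[
    [[-0.004,-0.002,0.03],-0.2],
    [[0,0,0.04],0],
    [[0,0,0.035],0],
    [[0,0,0.015],0],
    [[0,0,0.004],0],
  ],
)

```text
time_s: 18.9
tcp_pos: [0.4072, -0.1435, 0.0295]
ee_rot: [[0.992, -0.124, -0.007], [-0.124, -0.992, 0.0], [-0.007, 0.001, -1.0]]
wrist_force: [-0.4, -0.7, -0.9]
gripper_width: 0.551
gripper_force: 30.0
```

Call:
apply_moves(
  moves=[
    [[0,0,0.002],0],
    [[0,0,0.001],0],
    [[0,0,0],0],
    [[0,0,0],0],
  ],
)

```text
time_s: 19.23
tcp_pos: [0.4105, -0.1442, 0.0304]
ee_rot: [[0.992, -0.124, 0.003], [-0.124, -0.992, 0.0], [0.003, -0.0, -1.0]]
wrist_force: [0.0, -0.5, -1.0]
gripper_width: 0.545
gripper_force: 30.0
```

Run:
```python
from h import *
s=r.sense();print(s["tcp_pos"],yaw(),s["wrist_force"],rel([.4126,-.1464,.006]))
```

```text
[ 0.41052069 -0.1441856   0.03041227] -7.143443371236058 [ 0.03712592 -0.47051947 -0.99298965] [0.0022604  0.00194857 0.02441884]
```

Call:
apply_moves(
  moves=[
    [[-0.006,0.002,0.003],0.2],
    [[0,0,0.002],0],
    [[0,0,0.002],0],
    [[0,0,0.002],0],
    [[0,0,0],0],
  ],
)

```text
time_s: 19.65
tcp_pos: [0.4036, -0.1457, 0.0206]
ee_rot: [[0.992, -0.128, 0.0], [-0.128, -0.992, -0.0], [0.0, 0.0, -1.0]]
wrist_force: [-1.0, 0.7, 4.8]
gripper_width: 0.547
gripper_force: 30.0
```

Call:
apply_moves(
  moves=[
    [[0.001,0,0.002],0],
    [[0.001,0,0.002],0],
    [[0.001,0,0.002],0],
    [[0,0,0],0],
  ],
)

```text
time_s: 19.98
tcp_pos: [0.4084, -0.1463, 0.0152]
ee_rot: [[0.992, -0.127, 0.004], [-0.127, -0.992, -0.001], [0.004, 0.0, -1.0]]
wrist_force: [0.9, -2.0, 6.5]
gripper_width: 0.548
gripper_force: 30.0
```

Call:
apply_moves(
  moves=[
    [[0.001,0,0.002],0],
    [[0.001,0,0.002],0],
    [[0.001,0,0.001],0],
    [[0,0,0],0],
  ],
)

```text
time_s: 20.32
tcp_pos: [0.4115, -0.1467, 0.0102]
ee_rot: [[0.992, -0.127, 0.004], [-0.127, -0.992, -0.001], [0.004, 0.0, -1.0]]
wrist_force: [1.5, -1.8, 7.1]
gripper_width: 0.548
gripper_force: 30.0
```

Contact with a gentle 7 N, and the case is rotating flat. Continuing until the force rises.

Call:
apply_moves(
  moves=[
    [[0.0005,0,0.001],0],
    [[0.0005,0,0.001],0],
    [[0,0,0],0],
  ],
)

```text
time_s: 20.57
tcp_pos: [0.4124, -0.1468, 0.0083]
ee_rot: [[0.992, -0.127, 0.004], [-0.127, -0.992, -0.001], [0.004, 0.0, -1.0]]
wrist_force: [0.8, -2.0, 8.4]
gripper_width: 0.548
gripper_force: 30.0
```

Call:
apply_moves(
  moves=[
    [[0,0,0.001],0],
    [[0,0,0.001],0],
    [[0,0,0],0],
  ],
)

```text
time_s: 20.82
tcp_pos: [0.4132, -0.1469, 0.0065]
ee_rot: [[0.992, -0.127, 0.006], [-0.127, -0.992, -0.001], [0.006, 0.0, -1.0]]
wrist_force: [1.6, -1.9, 8.0]
gripper_width: 0.545
gripper_force: 30.0
```

Call:
apply_moves(
  moves=[
    [[0,0,0.001],0],
    [[0,0,0],0],
  ],
)

```text
time_s: 20.98
tcp_pos: [0.4135, -0.1469, 0.0056]
ee_rot: [[0.992, -0.126, 0.006], [-0.126, -0.992, -0.001], [0.006, 0.0, -1.0]]
wrist_force: [2.5, -1.5, 7.7]
gripper_width: 0.55
gripper_force: 30.0
```

Call:
apply_moves(
  moves=[
    [[0,0,0.001],0],
    [[0,0,0.001],0],
    [[0,0,0],0],
  ],
)

```text
time_s: 21.23
tcp_pos: [0.414, -0.1469, 0.004]
ee_rot: [[0.992, -0.126, 0.007], [-0.126, -0.992, -0.001], [0.007, 0.0, -1.0]]
wrist_force: [1.0, -3.1, 9.6]
gripper_width: 0.552
gripper_force: 30.0
```

Run:
```python
from h import *
s=r.sense();print(s["tcp_pos"],s["wrist_force"],s["moment"])
c=imaging.capture("side");w=imaging.capture("wrist")
q=proj(c,[[.44,-.15,.02]])[0].astype(int);print(q)
a=cv2.resize(c["frame"][q[1]-60:q[1]+60,q[0]-80:q[0]+80],(800,600),interpolation=cv2.INTER_CUBIC)[:300]
b=cv2.resize(w["frame"][:300],None,fx=1,fy=1)
cv2.imwrite("pics/both.png",np.vstack([cv2.resize(c["frame"][q[1]-50:q[1]+50,q[0]-80:q[0]+80],(480,300),interpolation=cv2.INTER_CUBIC),cv2.resize(w["frame"][:300,80:560],(480,300))]))
```

```text
[ 0.41403138 -0.14693465  0.00395682] [ 0.98380906 -3.08689267  9.6010303 ] [-0.66452373 -0.31379121 -0.06673149]
[395 261]
```

View pics/both.png

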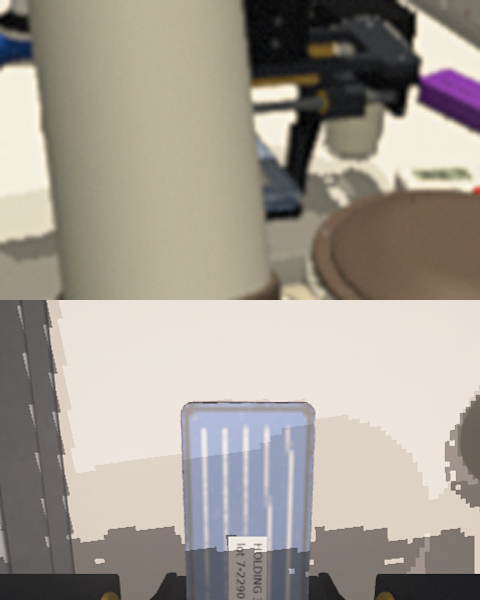

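The far end of the case (wrist crop (248,405)) shows its top edge-on at the apparent size of a case lying on the table, so it is flat. I release, lift and measure.

Call:
apply_moves(
  moves=[
    [[0,0,-0.001],0],
    [[0,0,0],0],
  ],
)

```text
time_s: 21.5
tcp_pos: [0.412, -0.1466, 0.004]
ee_rot: [[0.992, -0.128, 0.004], [-0.128, -0.992, -0.0], [0.004, -0.0, -1.0]]
wrist_force: [2.1, -1.1, 6.9]
gripper_width: 0.548
gripper_force: 30.0
```

Call:
apply_moves(
  moves=[
    [[0,0,0],0],
    [[0,0,0],0],
    [[0,0,0],0],
    [[0,0,0],0],
  ],
  hand=0.062,
)

```text
time_s: 21.83
tcp_pos: [0.4094, -0.1465, 0.0027]
ee_rot: [[0.992, -0.129, -0.002], [-0.129, -0.992, 0.0], [-0.002, 0.0, -1.0]]
wrist_force: [-0.4, -1.0, 0.7]
gripper_width: 0.696
gripper_force: 0.0
```

Call:
apply_moves(
  moves=[
    [[0,0,-0.01],0],
    [[0,0,-0.035],0],
    [[0,0,-0.04],0],
    [[-0.01,0,-0.04],0],
    [[-0.01,0,-0.03],0],
  ],
)

```text
time_s: 22.25
tcp_pos: [0.3907, -0.144, 0.1608]
ee_rot: [[0.992, -0.128, 0.002], [-0.128, -0.992, -0.0], [0.002, 0.0, -1.0]]
wrist_force: [0.1, 0.5, -0.3]
gripper_width: 0.712
gripper_force: 0.0
```

Call:
apply_moves(
  moves=[
    [[-0.02,0,-0.02],0],
    [[0,0,0],0],
    [[0,0,0],0],
  ],
  hand=0.03,
)

```text
time_s: 22.5
tcp_pos: [0.3701, -0.1412, 0.1788]
ee_rot: [[0.992, -0.128, 0.003], [-0.128, -0.992, 0.0], [0.003, -0.001, -1.0]]
wrist_force: [0.0, -0.3, -1.6]
gripper_width: 0.565
gripper_force: 0.0
```

Run:
```python
from look import *
s=r.sense();print(s["tcp_pos"],s["time_s"],yaw())
o=look({"capillary_case":(.434,-.149,-1.7)},"pics/w8.png")
import refit; a=refit.refit()["tube_rack"][0]
c=imaging.capture("top");look
b=o["capillary_case"];th=a[2];u=np.array([-np.sin(th),np.cos(th)]);v=np.array([np.cos(th),np.sin(th)])
if u[0]<0:u=-u
if v[1]>0:v=-v
mid=a[:2]+.1*v;d=mid-b[:2];print("mid",mid,"need along u,v",d@u,d@v)
```

```text
[ 0.3701 -0.1412  0.1788] 22.5 -7.369156333568358
capillary_case [ 0.433  -0.1483] axis deg -7.374320998944597 cost 0.058
tube_rack 0 [ 0.4916 -0.055 ] -7.482478430769902 0.026
tube_rack 1 [ 0.4919 -0.0566] -7.33845111520769 0.013
tube_rack 2 [ 0.4923 -0.058 ] -6.532228766015891 0.036
tube_rack 3 [ 0.4924 -0.0602] -6.45343858620754 0.062
tall_bottle 0 [ 0.4632 -0.2494] 99.48925533543922 0.169
tall_bottle 1 [ 0.4631 -0.2494] 99.5436608507166 0.178
tall_bottle 2 [ 0.4632 -0.2494] 98.91266940671682 0.191
mid [ 0.4791 -0.1557] need along u,v 0.04667569514776553 0.0014355652115924985
```

View pics/w8.png

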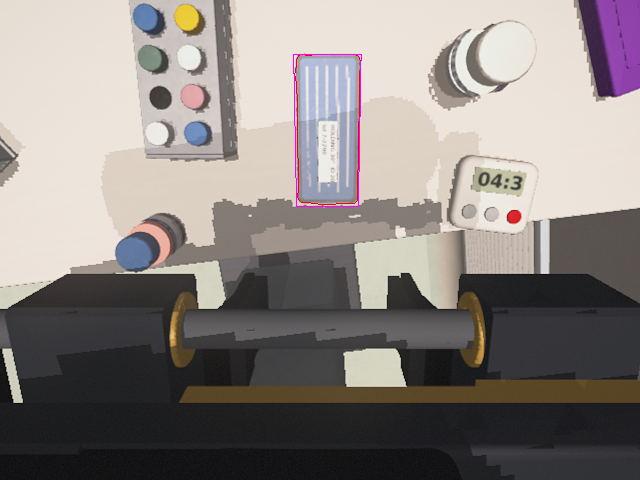

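I have now viewed 12 pictures, which is over the limit of 10, so I will rely on numbers from here. The case lies flat and parallel (-7.37°) and must go about 47 mm further along the lane. I push its near end with both finger tips.

Call:
apply_moves(
  moves=[
    [[-0.006,0,0.03],0],
    [[-0.006,0,0.035],0],
    [[-0.003,0,0.035],0],
    [[0,0,0.035],0],
    [[0,0,0.02],0],
  ],
  hand=0.02,
)

```text
time_s: 23.22
tcp_pos: [0.3531, -0.1395, 0.0199]
ee_rot: [[0.992, -0.129, -0.006], [-0.129, -0.992, -0.0], [-0.006, 0.001, -1.0]]
wrist_force: [0.3, -0.0, -0.4]
gripper_width: 0.231
gripper_force: 0.0
```

Call:
apply_moves(
  moves=[
    [[0,0,0.01],0],
    [[0,0,0],0],
    [[0,0,0],0],
  ],
)

```text
time_s: 23.47
tcp_pos: [0.3553, -0.1395, 0.0123]
ee_rot: [[0.992, -0.128, -0.003], [-0.128, -0.992, -0.0], [-0.003, 0.001, -1.0]]
wrist_force: [0.3, -0.1, 0.5]
gripper_width: 0.232
gripper_force: 0.0
```

Run:
```python
from h import *
s=r.sense();b=np.array([.433,-.1483]);u=np.array([.9917,-.1283]);v=np.array([-.1283,-.9917]);p=np.array(s["tcp_pos"])
print(p,yaw(),"from case",(p[:2]-b)@u,(p[:2]-b)@v,"to final",(np.array([.4791,-.1555])-.066*u-p[:2])@u,s["gripper_width"]*.087,s["time_s"])
```

```text
[ 0.35526313 -0.13950553  0.01232948] -7.355895027292007 from case -0.07821998100715961 0.0012521669943239989 to final 0.058865745527159626 0.020193422419452798 23.4667
```

Call:
apply_moves(
  moves=[
    [[0.006,0,0],0],
    [[0.006,0,0],0],
    [[0.007,0,0],0],
    [[0.007,0,0],0],
    [[0.007,0,0],0],
  ],
)

```text
time_s: 23.88
tcp_pos: [0.3889, -0.1438, 0.0136]
ee_rot: [[0.992, -0.128, 0.0], [-0.128, -0.992, 0.0], [0.0, -0.0, -1.0]]
wrist_force: [-1.8, -0.4, 1.1]
gripper_width: 0.227
gripper_force: 0.8
```

Call:
apply_moves(
  moves=[
    [[0.007,0,0],0],
    [[0.006,0,0],0],
    [[0.004,0,0],0],
    [[0.003,0,0],0],
    [[0.003,0,0],0],
  ],
)

```text
time_s: 24.3
tcp_pos: [0.411, -0.1467, 0.013]
ee_rot: [[0.992, -0.129, -0.001], [-0.129, -0.992, 0.0], [-0.001, 0.0, -1.0]]
wrist_force: [-1.8, 0.1, 2.1]
gripper_width: 0.228
gripper_force: 0.8
```

Call:
apply_moves(
  moves=[
    [[0,0,0],0],
    [[-0.01,0,0],0],
    [[-0.01,0,-0.02],0],
    [[0,0,-0.04],0],
    [[0,0,-0.04],0],
  ],
)

```text
time_s: 24.72
tcp_pos: [0.3886, -0.1439, 0.1131]
ee_rot: [[0.992, -0.128, -0.005], [-0.128, -0.992, -0.0], [-0.005, 0.001, -1.0]]
wrist_force: [1.9, 0.4, 0.4]
gripper_width: 0.23
gripper_force: 0.0
```

Call:
apply_moves(
  moves=[
    [[0,0,-0.04],0],
    [[0,0,-0.02],0],
    [[0,0,0],0],
    [[0,0,0],0],
  ],
)

```text
time_s: 25.05
tcp_pos: [0.3912, -0.1438, 0.1741]
ee_rot: [[0.992, -0.128, 0.004], [-0.128, -0.992, 0.001], [0.004, -0.001, -1.0]]
wrist_force: [-0.0, -0.1, -0.9]
gripper_width: 0.229
gripper_force: 0.0
```

```bash
cat > chk.py <<'E'
from look import *
import refit
s=r.sense();print(s["tcp_pos"],s["time_s"],yaw())
o=look({"capillary_case":(.478,-.155,-1.7)})
a=refit.refit()["tube_rack"][0]
b=o["capillary_case"];th=a[2];u=np.array([-np.sin(th),np.cos(th)]);v=np.array([np.cos(th),np.sin(th)])
if u[0]<0:u=-u
if v[1]>0:v=-v
mid=a[:2]+.1*v;d=mid-b[:2];print("mid",mid,"need u,v",d@u,d@v,"skew",np.degrees(b[2]-a[2])%180)
p=np.array(s["tcp_pos"])[:2];print("tcp from case",(p-b[:2])@u,(p-b[:2])@v)
E
python3 chk.py
```

```text
[ 0.3912 -0.1438  0.1741] 25.05 -7.380281586325103
capillary_case [ 0.4762 -0.1544] axis deg -7.41761956831094 cost 0.064
tube_rack 0 [ 0.4913 -0.0548] -7.599927042563479 0.033
tube_rack 1 [ 0.4918 -0.0566] -7.4766730052473065 0.01
tube_rack 2 [ 0.4924 -0.0582] -7.347941659208615 0.028
tube_rack 3 [ 0.4928 -0.0606] -7.41764092183945 0.055
tall_bottle 0 [ 0.4641 -0.2492] 113.80891283979045 0.164
tall_bottle 1 [ 0.4636 -0.2493] 72.29113441837998 0.173
tall_bottle 2 [ 0.4635 -0.2493] 117.25385122329683 0.186
mid [ 0.4788 -0.1557] need u,v 0.002683701658648949 0.0009960058739781248 skew 0.05905343693636302
tcp from case -0.08571378182313978 0.000562772260824497
```

2.7 mm short and parallel. One more small push.

Call:
apply_moves(
  moves=[
    [[-0.002,0,0.03],0],
    [[0,0,0.04],0],
    [[0,0,0.04],0],
    [[0,0,0.035],0],
    [[0,0,0.016],0],
  ],
)

```text
time_s: 25.72
tcp_pos: [0.3855, -0.1438, 0.0079]
ee_rot: [[0.992, -0.129, -0.009], [-0.129, -0.992, 0.0], [-0.009, 0.001, -1.0]]
wrist_force: [-0.5, 0.3, -0.1]
gripper_width: 0.232
gripper_force: 0.0
```

Call:
apply_moves(
  moves=[
    [[0,0,0],0],
    [[0,0,0],0],
    [[0,0,0],0],
  ],
)

```text
time_s: 25.97
tcp_pos: [0.3901, -0.1438, 0.0127]
ee_rot: [[0.992, -0.128, 0.001], [-0.128, -0.992, -0.0], [0.001, 0.0, -1.0]]
wrist_force: [-0.1, -0.2, 0.1]
gripper_width: 0.229
gripper_force: 0.0
```

Run:
```python
from h import *
s=r.sense();print(s["tcp_pos"],rel([.4137,-.147,.013]))
```

```text
[ 0.39008695 -0.143825    0.01272642] [ 0.02382548  0.00013153 -0.00024698]
```

Call:
apply_moves(
  moves=[
    [[0.008,0,0],0],
    [[0.008,0,0],0],
    [[0.004,0,0],0],
    [[0.002,0,0],0],
    [[0.002,0,0],0],
  ],
)

```text
time_s: 26.38
tcp_pos: [0.413, -0.1469, 0.0125]
ee_rot: [[0.992, -0.129, -0.0], [-0.129, -0.992, 0.0], [-0.0, -0.0, -1.0]]
wrist_force: [-2.0, 0.3, 1.1]
gripper_width: 0.234
gripper_force: 0.8
```

Call:
apply_moves(
  moves=[
    [[0,0,0],0],
    [[-0.01,0,0],0],
    [[-0.01,0,-0.02],0],
    [[0,0,-0.04],0],
    [[0,0,-0.04],0],
  ],
)

```text
time_s: 26.8
tcp_pos: [0.3903, -0.1442, 0.1121]
ee_rot: [[0.992, -0.128, -0.005], [-0.128, -0.992, 0.0], [-0.005, 0.001, -1.0]]
wrist_force: [2.2, -0.9, -0.9]
gripper_width: 0.228
gripper_force: 0.0
```

Call:
apply_moves(
  moves=[
    [[0,0,-0.04],0],
    [[0,0,-0.02],0],
    [[0,0,0],0],
    [[0,0,0],0],
  ],
)

```text
time_s: 27.13
tcp_pos: [0.393, -0.1441, 0.173]
ee_rot: [[0.992, -0.129, 0.003], [-0.129, -0.992, 0.001], [0.003, -0.001, -1.0]]
wrist_force: [-0.8, 0.1, -0.6]
gripper_width: 0.232
gripper_force: 0.0
```

```bash
python3 chk.py
python3 - <<'E'
from look import *
for n in("top","side"):
    c=imaging.capture(n)
    for t,P in(("slide_box",case_pts([.5076,.2104,np.radians(-57.94)],.0565,.043,-.057,(.038,.084,.022))),("capillary_case",M["capillary_case"]@rz(np.radians(-97.4)).T+[.479,-.155,0])):
        q=proj(c,P);L=models.cut_out(c,t);print(n,t,"expect",q.min(0),q.max(0),[(round(d["confidence"],2),np.round(np.array(d["extent"])*[640,480,640,480])) for d in L[:3]])
E
```

```text
[ 0.393  -0.1441  0.173 ] 27.1333 -7.387005031566878
capillary_case [ 0.477  -0.1545] axis deg -7.412792536688258 cost 0.072
tube_rack 0 [ 0.4915 -0.0547] -7.066375954246155 0.028
tube_rack 1 [ 0.4919 -0.0566] -7.21747783755572 0.01
tube_rack 2 [ 0.4927 -0.0582] -6.604405397268522 0.034
tube_rack 3 [ 0.4932 -0.0605] -6.620827918581142 0.061
tall_bottle 0 [ 0.4645 -0.2495] 97.04401272546868 0.16
tall_bottle 1 [ 0.464  -0.2496] 115.60883728591074 0.168
tall_bottle 2 [ 0.4635 -0.2496] 116.32962679855288 0.181
mid [ 0.4793 -0.1558] need u,v 0.0024225053660660023 0.000964070190627492 skew 179.80468530086748
tcp from case -0.08468810101389954 0.0002078560685985411
top slide_box expect [216.7707 219.5935] [249.1024 247.7066] [(0.65, array([452., 252.,  15.,  26.])), (0.57, array([222., 221.,  27.,  25.]))]
top capillary_case expect [371.4347 240.4605] [394.9006 282.1509] [(0.77, array([373., 240.,  22.,  41.])), (0.55, array([180., 237.,  17.,  37.]))]
side slide_box expect [169.7143 232.4412] [213.7161 275.5517] [(0.97, array([455., 231.,  39.,  26.])), (0.8, array([175., 236.,  40.,  38.]))]
side capillary_case expect [371.3185 242.0986] [409.0883 274.6489] [(0.22, array([328., 233.,  17.,  41.]))]
```

The case is within about 2.5 mm of the midpoint and parallel to the rack within 0.2°. The slide box is where it was placed in the far bay. The rack has not moved, and the bottle's readings agree within about 3 mm. Handing in.

```bash
python3 -c "
from station import r
print(r.finish_job())"
```

```text
the job is handed in; nothing more can be done
None
```

I handed the job in at about 27 s: the slide box lies flat in the far bay against the lip, and the case is flat within about 2.5 mm of the rack–bottle midpoint, parallel to the rack within 0.2°; I viewed 12 pictures, over your limit of 10.

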